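# Take the drill jig plate off its dowels and park it

## Task

Swing both red clamp straps outward until they are well clear of the jig plate. Then squeeze in the sprung orange catch button under the plate's front edge as you take hold of the plate, lift the plate straight up off its two dowels, keeping it level, and lay it flat on the two rails of the wooden parking cradle, between the green end stops and centred across the rails. Let go, and leave everything else on the bench where it is.

Things in the scene. Friction and masses are not known exactly. Their poses are not given: they have to be found in the camera images.
- fixture: dark steel drill fixture fixed to the bench, base 130 (x) x 220 (y) x 12 mm. Origin: centre of its underside; y along its length, -x its front. Pedestals at y = +-62 mm carry the jig plate 56 mm up. Near y = 0 fingers may reach below the plate's edges: beyond x = +-15 it is free down to the base top, 12 mm up. Strap posts (22 mm dia) at (-50, 85) and (50, -85).
- dowel_top (a point): centre of the top of the +y dowel, 86 mm above the bench; the other is the same at fixture y = -62. Both are 10 mm dia steel; the plate's holes are 1 mm wider. The plate's underside must rise above the dowel tops to come free.
- plate: aluminium jig plate 46 (x) x 200 (y) x 12 mm, 0.2 to 0.45 kg, brass bushes, sitting on the dowels (at y = +-62). Origin: centre of its underside, below its centre of mass; axes as the fixture's at the start, underside 56 mm up. A slot in its middle (x -17 to 1, y +-10 mm) lets the catch's hook through.
- strap_a (a joint): angle (rad) of the red strap about its post at fixture (-50, 85): at 0 it points to fixture +x across the plate; it turns counterclockwise seen from above, at 1.57 (stop 1.6) it points outward, to fixture +y. Starts at 0 to 0.45, blocking the plate; clear from 0.95. Stays where left; 2 N at its pin moves it. 18 mm wide, 70 to 80 mm up, reaches 70 mm from the post.
- strap_a_pin (a point): centre of the top of the upright black pin (12 mm dia, 36 mm tall, from 80 to 116 mm above the bench) on strap a, 58 mm from its post axis; push it sideways.
- strap_b (a joint): same strap at the fixture's -y end, post at fixture (+50, -85): at 0 it points to fixture -x, and turns counterclockwise too, so at 1.57 it points outward to fixture -y. Starts at 0 to 0.45; clear from about 0.95.
- strap_b_pin (a point): centre of the top of the pin on strap b, like that of strap a.
- catch (a joint): travel (m) of the sprung catch that locks the plate: 0 locked, to 0.009, growing to fixture +x. Its hook, through the slot, overlaps the plate's front strip by 4 mm, 2 mm above the plate. Hold it in at least 5 mm until the plate has risen 5 mm; pressed flush with the plate's front edge it is in 7 mm. 3 N at 0, 6 N at 7 mm; springs back.
- catch_button (a point): centre of the front face of the orange catch button, 20 mm wide, 40 to 54 mm above the bench, under the plate's front edge and sticking out 7 mm before it (fixture x = -30, y = 0). Fingers closing across the plate's width there, tips 15 to 30 mm below the plate's underside, push it in and grip the plate.
- cradle: wooden parking cradle fixed to the bench, base 100 (x) x 240 (y) x 12 mm. Origin: centre of its underside. Two cross rails (80 mm in x, 18 in y) at y = +-72, tops 56 mm up; green end stops, inner faces at y = +-108, tops 70 mm up. The plate lies along y on both rails, either way round; between the rails it is free down to 12 mm.
- spray_can: blue spray can, 54 mm dia, 150 mm tall, standing behind the fixture (fixture x about +125); origin at its foot. Leave alone.
- offcut: steel block 30 x 45 x 30 mm behind the fixture; origin centre of underside. Leave alone.
- chip_brush: brush 170 mm long lying in front of the fixture; origin underneath its middle. Leave alone.
- oil_bottle: yellow oil bottle 56 mm dia, 130 mm tall, standing behind the cradle; origin at its foot. Leave alone.
- caliper: caliper 170 mm long lying in front of the cradle; origin underneath its middle. Leave alone.
- tin_cup: steel cup 70 mm dia and tall, at the back; origin at its foot. Leave alone.
- spanner: spanner 160 mm long at the back; origin underneath its middle. Leave alone.
Things that resemble listed ones, but are neither listed nor needed, are in the scene too. Leave any blue or pink look-alike of the plate alone.

How it is judged:
By the outcome, as a careful person would: the job done as asked, in the order asked, and still so for the second after the job is handed in, with the robot touching nothing.
It also fails if it takes over 72 s, if anything falls off the work surface, if the arm or the gripper's body presses on something with over 40 N, if the wrist force passes 120 N, or if a joint passes its speed limit or range.

## Robot

A 6-joint arm with a two-finger parallel gripper is mounted at the origin on the work surface. World frame = base frame: x ahead of the robot, y to its left, z up, the work surface at z = 0. Lengths are in m, angles in rad, forces in N, time in s.
With the tool pointing down it reaches from about 0.35 to 1 m from the base axis. Payload 7.1 kg.
Tool frame: the origin (TCP) lies between the finger pads; the fingertips stand 25 mm ahead of it and the grasp point (between the pads) lies 6 mm ahead of it; z points along the fingers, y is the direction in which the jaws open and shut (so a half turn about z gives the same grasp; the last joint's range is limited). The gripper opens to 85 mm and grips with 20 to 120 N. Pads are 22 mm wide; open, the fingers measure 114 mm over their backs; the gripper's body (76 mm by 85 mm) begins 54 mm behind the grasp point. The pads swing forward as they close: fully open they stand 13 mm farther back than shut.
Start: joints at [1.185, 0.423, 1.63, -0, 1.089, -0.019], TCP at [0.224, 0.583, 0.256] pointing down, gripper open.
Joint ranges: [-3, 3], [-0.9, 2.11], [0.09, 2.58], [-1.31, 4.45], [0.11, 2.69], [-2.54, 2.54]. Speed limits (rad/s): [2.39, 2.39, 3.01, 3.14, 3.14, 3.14].

## Interface

Orientations are given as a rotation vector (axis times angle).
In Python, from rig import observe, read_camera, calibration, sign_off gives the robot as it stands.
- The arm moves only by the tool arm_command, never from a script. Its argument "plan" is a list of rows, each a list of 3 entries, a list of its own where there are three numbers: the closure, from -1 (fully open) to 1 (shut), then the shift along the world's x, y, z in mm, then the turn, a rotation vector about the world's x, y, z in rad. A call has 1 to 10 rows; each row is the pose to reach, as a shift and turn from the pose commanded when the call began; what a row does not reach only later rows make up. A row lasts 1/12 s, in which the tool goes at most 41.7 mm and 7.16 degrees, less where a joint would pass 70% of its speed; a pose out of reach is approached as far as the arm can. A call with a gripper value outside its range is refused whole. The fingers move at their own pace and stop on an object; "grip_force" is the grip in N (left out, the last holds). Time passes only in rows, so rows that repeat a pose let the fingers close. It gives the time, the measured TCP pose, the force and the opening at its end, in the units of the state.
- observe(): the state, without advancing time (a new reading comes with each control period).
- read_camera(name): name is "scene" or "top" or "wrist"; returns (picture, depth): 384x512x3 uint8, blue, green, red; 384x512 float32, m along the optical axis (not along the pixel's ray), 0 where there is no reading.
- calibration(name): a dict with "fx", "fy", "cx", "cy" (pixels), "R" (3x3) and "t" (3): a world point X has camera coordinates R X + t. Camera axes: x right, y down, z forward; pixel columns grow to the right and rows downward; lengths in m; the calibration is good to about 2 mm. A picture is of the moment at which its call begins: read the wrist's pose just before it. calibration takes no time and is no camera call; for the wrist camera it gives the pose at the moment of the call.
- sign_off(): hands the job in, once; it reports no verdict.
The state is a dict: "time": time; "joints": joint angles; "dq": joint speeds; "joint_efforts": joint torques, N m; "tcp_pos": TCP position; "ee_rot": TCP orientation; "ft_force": force on the tool from outside, world axes, zero at the start; "ft_torque": the same for the moment, N m; "width": opening from 0.0 (shut) to 1.0 (fully open).
Only numpy, scipy, OpenCV 4.12 (cv2) and the standard library are available. Lean on these libraries where they do the work, as an engineer would, in place of code of your own. Each camera call takes 0.05 s, during which the arm holds its last target. There are 200 camera calls.

## Working session

There is one attempt and no reset: what is moved stays moved. The work goes in short steps, Python scripts to look and compute and a tool call to move; the robot and the scene stay as the last step left them, time stands still between calls to the robot, and variables do not carry over. Pictures are saved under pics/ and viewed, about 8 in all and at most 12, crops included, and the job is handed in when it is done.

Besides the shell and the picture viewer there is one more tool, called after "Request:" by a JSON object that holds its "fn" and its "kwargs". arm_command: Moves the arm, as the interface text tells. Its arguments: {"type":"object","properties":{"plan":{"type":"array"},"grip_force":{"type":"number"}},"required":["plan"]}

```bash
mkdir -p pics; ls; python3 - <<'E'
from rig import *
import cv2,numpy as np
o=observe(); print({k:np.round(v,3).tolist() for k,v in o.items()})
for n in("top","scene"):
    p,d=read_camera(n); cv2.imwrite(f"pics/{n}0.png",p); np.save(f"{n}0.npy",d)
    c=calibration(n); print(n,c['fx'],c['cx'],c['cy'],np.round(c['R'],3).tolist(),np.round(c['t'],3))
E
```

```text
pics
{'time': 0.0, 'joints': [1.185, 0.424, 1.631, -0.0, 1.089, -0.019], 'dq': [-0.002, -0.001, 0.002, -0.001, 0.001, 0.0], 'joint_efforts': [0.0, -55.738, -28.174, 0.0, 0.007, -0.0], 'tcp_pos': [0.224, 0.583, 0.256], 'ee_rot': [-0.573, -3.089, 0.002], 'ft_force': [0.096, 0.116, -0.128], 'ft_torque': [0.011, 0.019, 0.024], 'width': 0.997}
top 384.36999857199226 258.80246005657693 191.29864436179304 [[0.003, -1.0, 0.024], [-0.992, -0.006, -0.123], [0.123, -0.023, -0.992]] [0.073 0.603 0.954]
scene 388.91852606510673 257.9247211682525 191.0518337931159 [[-0.508, 0.861, -0.004], [0.484, 0.282, -0.828], [-0.712, -0.423, -0.56]] [ 0.196 -0.218  1.477]
```

View pics/top0.png

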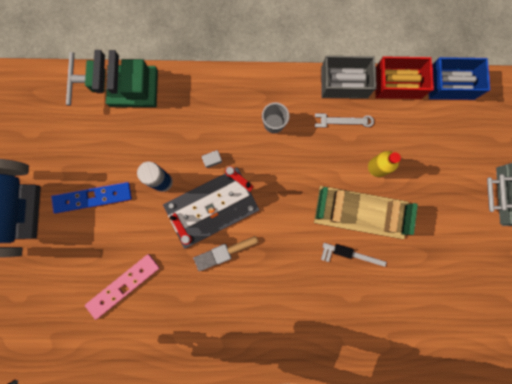

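View pics/scene0.png

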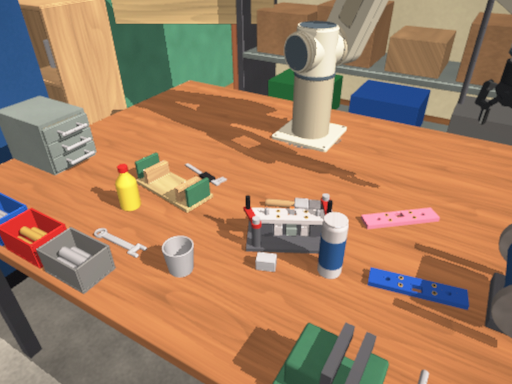

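The top view shows the fixture at about (210,208), straps with red ends at (180,230) and (238,180), posts at (186,240) and (230,170), and the cradle at (366,212). 

Things that could be taken for the plate are the blue bar (92,197), the pink bar (122,286) and the aluminium plate on the fixture (212,203). I choose the one on the fixture, and check it in a close crop.

```bash
cat >h.py <<'E'
import cv2,numpy as np
from rig import *
def toZ(c,u,v,z):
    "cast pixel ray onto plane height z"
    R=np.array(c['R']);t=np.array(c['t']);C=-R.T@t
    d=R.T@np.array([(u-c['cx'])/c['fx'],(v-c['cy'])/c['fy'],1.])
    return C+d*(z-C[2])/d[2]
def cloud(c,d):
    v,u=np.indices(d.shape);R=np.array(c['R']);t=np.array(c['t'])
    P=np.stack([(u-c['cx'])/c['fx']*d,(v-c['cy'])/c['fy']*d,d],-1)
    return (P-t)@R
def proj(c,X):
    p=np.array(c['R'])@np.array(X)+np.array(c['t']);return np.array([c['fx']*p[0]/p[2]+c['cx'],c['fy']*p[1]/p[2]+c['cy']])
def rect(P):
    r=cv2.minAreaRect((P[:,:2]*1000).astype(np.float32));return r
E
python3 - <<'E'
from h import *
p=cv2.imread("pics/top0.png");d=np.load("top0.npy");c=calibration("top")
X=cloud(c,d);hsv=cv2.cvtColor(p,cv2.COLOR_BGR2HSV)
print("table z",np.median(X[250:300,300:350,2]))
def box(m,u0,u1,v0,v1):
    k=np.zeros(m.shape,bool);k[v0:v1,u0:u1]=1;return m&k
F=box((X[...,2]>.006)&(X[...,2]<.2),158,262,160,250)
n,l,s,ce=cv2.connectedComponentsWithStats(box((X[...,2]>.05),160,262,160,250).astype(np.uint8))
m=box((abs(X[...,2]-.068)<.006)&(hsv[...,1]<60)&(hsv[...,2]>120),160,262,160,250)
print("plate",rect(X[m]),np.median(X[m][:,2]),m.sum())
m=box((abs(X[...,2]-.012)<.006),165,262,160,250); m=cv2.morphologyEx(m.astype(np.uint8),cv2.MORPH_OPEN,np.ones((3,3)))>0
print("base",rect(X[m]),m.sum())
g=box((hsv[...,0]>60)&(hsv[...,0]<95)&(hsv[...,1]>80),300,430,170,250)
n,l,s,ce=cv2.connectedComponentsWithStats(g.astype(np.uint8))
for i in range(1,n):
    if s[i,4]>20:
        mm=(l==i)&(X[...,2]>.06);print("green",ce[i],s[i,4],rect(X[mm]),np.median(X[mm][:,2]))
r=box((abs(X[...,2]-.056)<.004),300,430,170,250);r=cv2.morphologyEx(r.astype(np.uint8),cv2.MORPH_OPEN,np.ones((3,3)))
n,l,s,ce=cv2.connectedComponentsWithStats(r)
for i in range(1,n):
    if s[i,4]>20: print("rail",ce[i],s[i,4],rect(X[l==i]))
R=box(((hsv[...,0]<8)|(hsv[...,0]>172))&(hsv[...,1]>150)&(X[...,2]>.06),160,262,160,250)
n,l,s,ce=cv2.connectedComponentsWithStats(R.astype(np.uint8))
for i in range(1,n):
    if s[i,4]>5: print("red",ce[i],s[i,4],X[l==i].mean(0),X[l==i].max(0))
cv2.imwrite("pics/fx.png",cv2.resize(p[155:255,155:270],None,fx=5,fy=5,interpolation=2))
E
```

```text
table z 0.0003932641410169601
plate ((564.1414794921875, 200.21701049804688), (46.37957000732422, 195.57049560546875), 27.527517318725586) 0.06810167421127293 1129
base ((537.6077880859375, 188.18138122558594), (189.0191192626953, 220.07962036132812), 27.472898483276367) 2169
green [321.63636364 202.86666667] 165 ((522.7373657226562, -11.163276672363281), (54.665504455566406, 229.01719665527344), 34.47203826904297) 0.06982544696339539
green [409.2885906  218.76174497] 298 ((532.5411987304688, -306.3609313964844), (11.25329303741455, 74.17320251464844), 80.78140258789062) 0.06952564551085136
rail [338.07727273 206.19090909] 220 ((563.5752563476562, -124.63714599609375), (18.491018295288086, 77.67472076416016), 80.04586029052734)
rail [393.97747748 215.87837838] 222 ((539.5274658203125, -266.39385986328125), (19.515851974487305, 79.42604064941406), 79.7999267578125)
red [240.82098765 180.50617284] 162 [0.62333305 0.12104068 0.08319647] [0.64520987 0.15507253 0.11843303]
red [179.46753247 226.64285714] 154 [0.509729   0.26824921 0.08140838] [0.54036111 0.28454083 0.11382012]
```

View pics/fx.png

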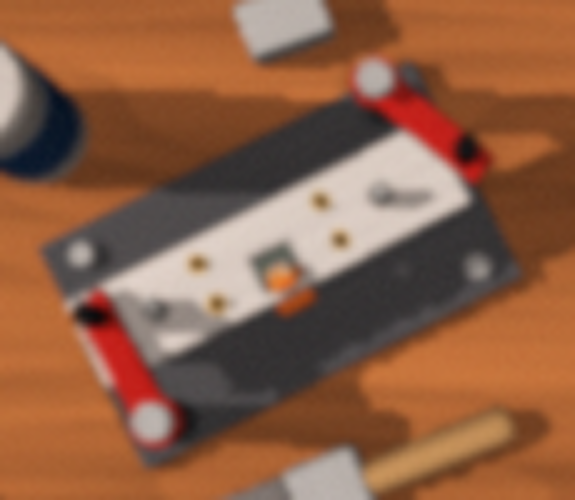

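The crop confirms it: the aluminium plate has brass bushes and dowels, the orange catch hook at (280,275) with its button in front at (297,303), and red straps at both ends. Fixture yaw is about 27.5° and cradle yaw about -9.9°. Next I compute the pin positions and the push arcs.

```bash
python3 - <<'E'
from h import *
c=calibration("top");w=np.radians(27.5)
Rz=lambda a:np.array([[np.cos(a),-np.sin(a)],[np.sin(a),np.cos(a)]])
F=np.array([.564,.200]);f=lambda x,y:F+Rz(w)@np.array([x,y])/1000
for n,crop,post,off in(("a",(93,313),(-50,85),0),("b",(466,149),(50,-85),np.pi)):
    q=toZ(c,crop[0]/5+155,crop[1]/5+155,.116)[:2];P=f(*post)
    v=q-P;th=np.arctan2(v[1],v[0])-w-off;th=(th+np.pi)%(2*np.pi)-np.pi
    print(n,"pin",q.round(4),"post",P.round(4),"r",np.hypot(*v).round(4),"angle",th.round(3))
    # finger centre (shut) 24 mm behind the pin along the chord from th to 1.45
    pt=lambda a:P+.058*np.array([np.cos(a+w+off),np.sin(a+w+off)])
    ch=pt(1.45)-pt(th);ch/=np.hypot(*ch)
    print(" chord dir deg",np.degrees(np.arctan2(ch[1],ch[0])))
    for a in np.linspace(th,1.45,6): print("  ",round(a,2),((pt(a)-ch*.022)*1000).round(0))
    print("  pre",((pt(th)-ch*.036)*1000).round(0))
for n,u,v,z in(("can",150,168,.15),):print(n,toZ(c,u,v,z))
E
```

```text
a pin [0.5296 0.2762] post [0.4804 0.2523] r 0.0547 angle -0.028
 chord dir deg 158.25072744024158
   -0.03 [553. 270.]
   0.27 [543. 284.]
   0.56 [530. 294.]
   0.86 [514. 301.]
   1.15 [497. 302.]
   1.45 [480. 298.]
  pre [566. 264.]
b pin [0.6081 0.1026] post [0.6476 0.1477] r 0.0599 angle 0.371
 chord dir deg -10.32656927609841
   0.37 [588. 108.]
   0.59 [598. 101.]
   0.8 [609.  96.]
   1.02 [622.  94.]
   1.23 [634.  94.]
   1.45 [646.  97.]
  pre [574. 111.]
can [0.64051787 0.32651076 0.15      ]
```

Request:
{"fn": "arm_command", "kwargs": {"plan": [[1,[35,-32,0],[0,0,-0.1]],[1,[70,-64,0],[0,0,-0.2]],[1,[105,-96,0],[0,0,-0.3]],[1,[140,-128,0],[0,0,-0.4]],[1,[170,-160,0],[0,0,-0.5]],[1,[200,-190,0],[0,0,-0.6]],[1,[230,-220,0],[0,0,-0.72]],[1,[260,-245,0],[0,0,-0.72]],[1,[285,-270,0],[0,0,-0.72]],[1,[310,-290,0],[0,0,-0.72]]], "grip_force": 40}}

```text
time: 0.93
tcp_pos: [0.5288, 0.2966, 0.256]
ee_rot: [-1.624, -2.689, 0.001]
ft_force: [0.6, 0.6, 0.1]
width: -0.003
```

Request:
{"fn": "arm_command", "kwargs": {"plan": [[1,[32,-29,0],[0,0,0]],[1,[32,-29,0],[0,0,0]],[1,[32,-29,0],[0,0,0]]]}}

```text
time: 1.18
tcp_pos: [0.5613, 0.2676, 0.2557]
ee_rot: [-1.629, -2.686, 0.001]
ft_force: [-0.1, 0.0, -0.2]
width: 0.001
```

```bash
python3 - <<'E'
from h import *
o=observe();print(o['time'],np.round(o['tcp_pos'],4),np.round(o['ee_rot'],3),o['width'],np.round(o['joints'],3))
c=calibration("wrist");p,d=read_camera("wrist");cv2.imwrite("pics/w1.png",p);np.save("w1.npy",d);np.savez("w1c.npz",**c)
for n,X in(("pinA",(.5296,.2762,.116)),("platec",(.564,.2,.068)),("pinB",(.608,.1026,.116))):print(n,proj(c,X))
E
```

```text
1.1833 [0.5613 0.2676 0.2557] [-1.629e+00 -2.686e+00  1.000e-03] 0.0012029999337712413 [ 0.426  0.419  1.637  0.     1.086 -0.054]
pinA [223.33787405 158.43130552]
platec [225.4580565  228.62678956]
pinB [218.38284397 348.69319631]
```

View pics/w1.png

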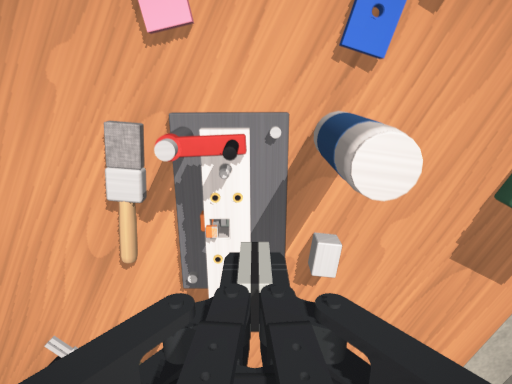

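The wrist view shows the strap A pin top at about (233,145), its post at (166,149) and the near dowel at (225,170). I recompute the pin position from this.

```bash
python3 - <<'E'
from h import *
c=dict(np.load("w1c.npz"));d=np.load("w1.npy");p=cv2.imread("pics/w1.png")
X=cloud(c,d);hsv=cv2.cvtColor(p,cv2.COLOR_BGR2HSV)
u,v=np.meshgrid(range(512),range(384))
m=(X[...,2]>.111)&(X[...,2]<.121)&(u>200)&(u<260)&(v>120)&(v<180);print("pinA",X[m].mean(0),m.sum(),u[m].mean(),v[m].mean())
m=(abs(X[...,2]-.068)<.004)&(hsv[...,1]<60)&(v<240)&(u>190)&(u<260);print("plate",rect(X[m]))
m=(X[...,2]>.078)&(u>150)&(u<180)&(v>130)&(v<170);print("postA",X[m].mean(0),X[m][:,2].max())
m=(abs(X[...,2]-.086)<.004)&(u>212)&(u<240)&(v>155)&(v<185);print("dowel",X[m].mean(0),m.sum())
E
```

```text
pinA [0.53234907 0.28244665 0.11588747] 176 229.89772727272728 153.10795454545453
plate ((545.4006958007812, 239.67050170898438), (46.142662048339844, 112.11918640136719), 27.823482513427734)
postA [0.4831942  0.25556521 0.09018469] 0.37365001038083834
dowel [0.53711746 0.25594625 0.08402567] 93
```

Request:
{"fn": "arm_command", "kwargs": {"plan": [[1,[6,-2,-35],[0,0,0]],[1,[6,-2,-70],[0,0,0]],[1,[6,-2,-105],[0,0,0]],[1,[6,-2,-139],[0,0,0]],[1,[0,1,-139],[0,0,0]],[1,[-7,4,-139],[0,0,0]],[1,[-12,11,-139],[0,0,0]],[1,[-17,18,-139],[0,0,0]],[1,[-23,23,-139],[0,0,0]],[1,[-30,28,-139],[0,0,0]]]}}

```text
time: 2.07
tcp_pos: [0.5312, 0.2995, 0.1197]
ee_rot: [1.622, 2.687, 0.008]
ft_force: [3.4, 0.2, 0.2]
width: -0.001
```

Request:
{"fn": "arm_command", "kwargs": {"plan": [[1,[-8,4,0],[0,0,0]],[1,[-16,7,0],[0,0,0]],[1,[-25,8,0],[0,0,0]],[1,[-33,8,0],[0,0,0]],[1,[-42,6,0],[0,0,0]],[1,[-50,4,0],[0,0,0]],[1,[-50,4,0],[0,0,0]],[1,[-40,0,0],[0,0,0]],[1,[-40,0,40],[0,0,0]],[1,[-40,0,80],[0,0,0]]]}}

```text
time: 2.9
tcp_pos: [0.4891, 0.2959, 0.1951]
ee_rot: [-1.623, -2.685, 0.011]
ft_force: [1.3, 0.4, 0.9]
width: 0.0
```

```bash
python3 - <<'E'
from h import *
o=observe();print(o['time'],np.round(o['tcp_pos'],4),np.round(o['ft_force'],1))
c=calibration("top");p,d=read_camera("top");cv2.imwrite("pics/top1.png",p)
X=cloud(c,d);hsv=cv2.cvtColor(p,cv2.COLOR_BGR2HSV)
R=((hsv[...,0]<8)|(hsv[...,0]>172))&(hsv[...,1]>150)&(abs(X[...,2]-.08)<.015);R[:160]=0;R[255:]=0;R[:,:150]=0;R[:,275:]=0
n,l,s,ce=cv2.connectedComponentsWithStats(R.astype(np.uint8))
for i in range(1,n):
    if s[i,4]>15: print("red",ce[i],s[i,4],X[l==i].mean(0),rect(X[l==i]))
E
```

```text
2.9 [0.4891 0.2959 0.1951] [1.3 0.4 0.9]
red [240.20134228 180.08053691] 149 [0.62481257 0.12260525 0.08021735] ((624.9190673828125, 121.92821502685547), (69.14625549316406, 19.092039108276367), 54.67529296875)
red [174.29357798 243.16513761] 109 [0.47009372 0.27981784 0.07986526] ((470.0963134765625, 279.8917541503906), (17.705963134765625, 35.11298751831055), 20.814010620117188)
```

Request:
{"fn": "arm_command", "kwargs": {"plan": [[1,[14,-32,0],[0,0,0]],[1,[28,-64,0],[0,0,0]],[1,[42,-96,0],[0,0,0]],[1,[56,-128,0],[0,0,0]],[1,[70,-158,0],[0,0,0]],[1,[83,-184,0],[0,0,0]],[1,[83,-184,-30],[0,0,0]],[1,[83,-184,-60],[0,0,0]],[1,[83,-184,-78],[0,0,0]],[1,[83,-184,-78],[0,0,0]]]}}

```text
time: 3.78
tcp_pos: [0.5708, 0.112, 0.1152]
ee_rot: [-1.623, -2.683, 0.008]
ft_force: [-0.8, 0.6, -0.1]
width: -0.002
```

Request:
{"fn": "arm_command", "kwargs": {"plan": [[1,[9,0,0],[0,0,0]],[1,[19,-1,0],[0,0,0]],[1,[24,-5,0],[0,0,0]],[1,[29,-8,0],[0,0,0]],[1,[34,-11,0],[0,0,0]],[1,[40,-13,0],[0,0,0]],[1,[47,-15,0],[0,0,0]],[1,[53,-15,0],[0,0,0]],[1,[59,-15,0],[0,0,0]],[1,[65,-15,0],[0,0,0]]]}}

```text
time: 4.62
tcp_pos: [0.6384, 0.0982, 0.1192]
ee_rot: [-1.624, -2.689, 0.001]
ft_force: [-2.0, -2.0, 1.3]
width: -0.0
```

Request:
{"fn": "arm_command", "kwargs": {"plan": [[1,[6,2,0],[0,0,0]],[1,[13,3,0],[0,0,0]],[1,[13,3,0],[0,0,0]],[1,[3,5,0],[0,0,0]],[1,[3,5,40],[0,0,0]],[1,[-15,20,80],[0,0,0]],[-1,[-40,50,120],[0,0,0]],[-1,[-60,80,140],[0,0,0]],[-1,[-90,110,140],[0,0,0]],[-1,[-90,110,140],[0,0,0]]]}}

```text
time: 5.45
tcp_pos: [0.5456, 0.2117, 0.2619]
ee_rot: [1.621, 2.689, 0.006]
ft_force: [-0.3, 0.4, -1.1]
width: 0.562
```

```bash
python3 - <<'E'
from h import *
o=observe();print(o['time'],np.round(o['tcp_pos'],4),np.round(o['ee_rot'],3),np.round(o['ft_force'],1))
c=calibration("wrist");p,d=read_camera("wrist");cv2.imwrite("pics/w2.png",p);np.save("w2.npy",d);np.savez("w2c.npz",**c)
print(proj(c,(.565,.2,.068)))
c=calibration("top");p,d=read_camera("top")
X=cloud(c,d);hsv=cv2.cvtColor(p,cv2.COLOR_BGR2HSV)
R=((hsv[...,0]<8)|(hsv[...,0]>172))&(hsv[...,1]>150)&(abs(X[...,2]-.08)<.015);R[:160]=0;R[255:]=0;R[:,:150]=0;R[:,275:]=0
n,l,s,ce=cv2.connectedComponentsWithStats(R.astype(np.uint8))
for i in range(1,n):
    if s[i,4]>15: print("red",ce[i],s[i,4],X[l==i].mean(0),rect(X[l==i]))
E
```

```text
5.45 [0.5456 0.2117 0.2619] [1.621 2.689 0.006] [-0.3  0.4 -1.1]
[264.71227947 187.64392788]
red [242.45731707 167.05487805] 164 [0.65748255 0.11728287 0.08021676] ((657.5855102539062, 121.00404357910156), (19.627042770385742, 79.19437408447266), 23.96963882446289)
red [171.19230769 244.41666667] 156 [0.46709798 0.28707022 0.08023088] ((466.13720703125, 290.5067443847656), (17.655153274536133, 57.58517074584961), 20.354103088378906)
```

View pics/w2.png

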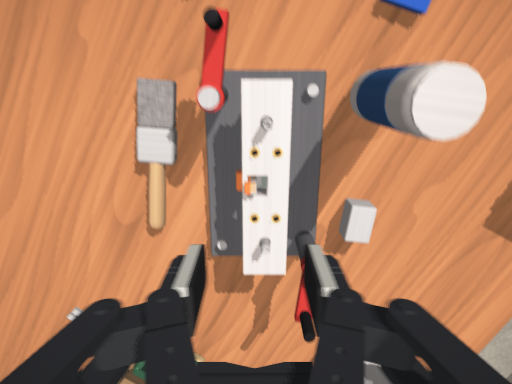

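Both straps now point outward, A at (213,55) and B at (305,290). The whole plate is visible, from (268,80) to (265,272), with the catch button at (240,182).

```bash
python3 - <<'E'
from h import *
c=dict(np.load("w2c.npz"));d=np.load("w2.npy");p=cv2.imread("pics/w2.png")
X=cloud(c,d);hsv=cv2.cvtColor(p,cv2.COLOR_BGR2HSV)
u,v=np.meshgrid(range(512),range(384))
m=(abs(X[...,2]-.068)<.004)&(hsv[...,1]<60)&(u>225)&(u<300)&(v>60)&(v<285)
m=cv2.morphologyEx(m.astype(np.uint8),cv2.MORPH_OPEN,np.ones((3,3)))
cs,_=cv2.findContours(m,0,1);k=max(cs,key=cv2.contourArea)[:,0]
print("plate depth",rect(X[m>0]))
W=np.array([toZ(c,*q,.068) for q in k]);print("plate ray",rect(W))
for a,b in((155,185),(0,0)):pass
for r in((258,110,275,140),(256,235,275,262)):
    mm=(abs(X[...,2]-.086)<.003)&(u>r[0])&(u<r[2])&(v>r[1])&(v<r[3]);print("dowel",X[mm].mean(0),mm.sum())
mm=(hsv[...,0]>5)&(hsv[...,0]<14)&(hsv[...,1]>200)&(u>232)&(u<246)&(v>168)&(v<196)&(X[...,2]>.03)
print("button",X[mm].mean(0),mm.sum())
o=observe();from scipy.spatial.transform import Rotation as Ro
print(Ro.from_rotvec(o['ee_rot']).as_matrix().round(4))
E
```

```text
plate depth ((566.0215454101562, 200.68862915039062), (46.115943908691406, 198.82489013671875), 27.648216247558594)
plate ray ((565.8397827148438, 200.9716033935547), (46.04709243774414, 198.1515350341797), 27.65277862548828)
dowel [0.53713606 0.25584557 0.08441819] 75
dowel [0.59445028 0.1463507  0.08422206] 65
button [nan nan nan] 0
[[-4.686e-01  8.834e-01  1.400e-03]
 [ 8.834e-01  4.686e-01  1.000e-03]
 [ 2.000e-04  1.700e-03 -1.000e+00]]<stdin>:14: RuntimeWarning: Mean of empty slice.
  ret = um.true_divide(
```

Request:
{"fn": "arm_command", "kwargs": {"plan": [[-1,[20,-11,0],[0,0,-0.005]],[-1,[20,-11,-35],[0,0,-0.005]],[-1,[20,-11,-70],[0,0,-0.005]],[-1,[20,-11,-100],[0,0,-0.005]],[-1,[20,-11,-125],[0,0,-0.005]],[-1,[20,-11,-145],[0,0,-0.005]],[-1,[20,-11,-145],[0,0,-0.005]],[-1,[20,-11,-145],[0,0,-0.005]]]}}

```text
time: 6.22
tcp_pos: [0.5675, 0.1966, 0.1129]
ee_rot: [-1.631, -2.683, 0.004]
ft_force: [-0.3, 0.6, 1.2]
width: 0.998
```

Request:
{"fn": "arm_command", "kwargs": {"plan": [[-1,[-1.5,4,0],[0,0,0]],[-1,[-1.5,4,-20],[0,0,0]],[-1,[-1.5,4,-40],[0,0,0]],[-1,[-1.5,4,-57],[0,0,0]],[-1,[-1.5,4,-57],[0,0,0]],[-1,[-1.5,4,-57],[0,0,0]],[-1,[-1.5,4,-57],[0,0,0]]]}}

```text
time: 6.8
tcp_pos: [0.5677, 0.2021, 0.0591]
ee_rot: [1.63, 2.683, 0.003]
ft_force: [-0.0, -0.3, 1.0]
width: 1.002
```

```bash
python3 - <<'E'
from h import *
for i in range(3):
    o=observe();print(o['time'],np.round(o['tcp_pos'],4),np.round(o['ee_rot'],3),np.round(o['ft_force'],1),o['width'])
    c=calibration("wrist");p,d=read_camera("wrist")
cv2.imwrite("pics/w3.png",p)
E
```

```text
6.8 [0.5677 0.2021 0.0591] [1.63  2.683 0.003] [-0.  -0.3  1. ] 1.0024117073514751
6.85 [0.5678 0.2021 0.0592] [1.63  2.683 0.004] [0.1 0.9 0.5] 1.0016196357805214
6.9 [0.5677 0.202  0.0591] [1.63  2.683 0.004] [-0.9  0.4 -0.4] 1.000649711179423
```

View pics/w3.png

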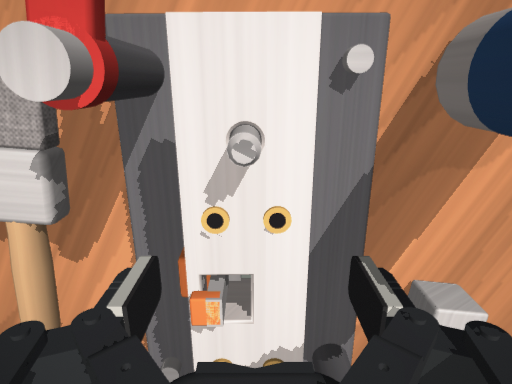

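The fingers straddle the plate with their inner faces at (160,280) and (350,280). The plate is centred near column 249, with the catch hook at (207,308) between them. I make a small correction, then close.

Request:
{"fn": "arm_command", "kwargs": {"plan": [[-1,[-2,-1,-4],[0,0,0]],[-1,[-2,-1,-4],[0,0,0]],[0,[-2,-1,-4],[0,0,0]],[0.3,[-2,-1,-4],[0,0,0]],[1,[-2,-1,-4],[0,0,0]],[1,[-2,-1,-4],[0,0,0]],[1,[-2,-1,-4],[0,0,0]],[1,[-2,-1,-4],[0,0,0]],[1,[-2,-1,-4],[0,0,0]],[1,[-2,-1,-4],[0,0,0]]], "grip_force": 60}}

```text
time: 7.78
tcp_pos: [0.5646, 0.2007, 0.0536]
ee_rot: [1.631, 2.685, 0.0]
ft_force: [-2.6, -0.5, 5.5]
width: 0.531
```

```bash
python3 - <<'E'
from h import *
o=observe();print(o['time'],np.round(o['tcp_pos'],4),np.round(o['ee_rot'],3),np.round(o['ft_force'],1),np.round(o['ft_torque'],2),o['width'],o['width']*85)
p,d=read_camera("wrist");cv2.imwrite("pics/w4.png",p)
E
```

```text
7.7833 [0.5646 0.2007 0.0536] [1.631 2.685 0.   ] [-2.6 -0.5  5.5] [-0.    0.23  0.04] 0.5307165415456585 45.11090603138097
```

View pics/w4.png

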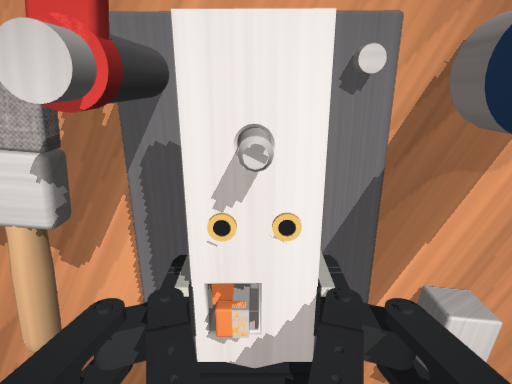

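The gripper holds the plate at about 45 mm. The orange hook at (232,315) has moved back inside the slot, so the catch is in. Lifting gently.

Request:
{"fn": "arm_command", "kwargs": {"plan": [[1,[0,0,1],[0,0,0]],[1,[0,0,3],[0,0,0]],[1,[0,0,5],[0,0,0]],[1,[0,0,7],[0,0,0]],[1,[0,0,9],[0,0,0]],[1,[0,0,11],[0,0,0]],[1,[0,0,13],[0,0,0]],[1,[0,0,15],[0,0,0]],[1,[0,0,15],[0,0,0]]]}}

```text
time: 8.58
tcp_pos: [0.5645, 0.2006, 0.0688]
ee_rot: [-1.631, -2.685, 0.0]
ft_force: [1.2, 1.8, -7.2]
width: 0.53
```

```bash
python3 - <<'E'
from h import *
o=observe();print(o['time'],np.round(o['tcp_pos'],4),np.round(o['ee_rot'],3),np.round(o['ft_force'],1),np.round(o['ft_torque'],2),o['width'])
c=calibration("wrist");p,d=read_camera("wrist");cv2.imwrite("pics/w5.png",p)
X=cloud(c,d);m=np.zeros(d.shape,bool);m[20:120,195:310]=1;m&=(d>0)
A=np.c_[X[m][:,:2]-[.566,.201],np.ones(m.sum())];print("plane",np.linalg.lstsq(A,X[m][:,2],rcond=None)[0])
E
```

```text
8.5833 [0.5645 0.2006 0.0688] [-1.631 -2.685  0.   ] [ 1.2  1.8 -7.2] [ 0.24 -0.23  0.1 ] 0.5295159679214863
plane [-2.37713343e-03  1.70097541e-06  8.37028530e-02]
```

Request:
{"fn": "arm_command", "kwargs": {"plan": [[1,[0,0,5],[0,0,0]],[1,[0,0,11],[0,0,0]],[1,[0,0,18],[0,0,0]],[1,[0,0,26],[0,0,0]],[1,[0,0,36],[0,0,0]],[1,[0,0,48],[0,0,0]],[1,[0,0,60],[0,0,0]],[1,[0,0,70],[0,0,0]],[1,[0,0,78],[0,0,0]],[1,[0,0,80],[0,0,0]]]}}

```text
time: 9.47
tcp_pos: [0.5654, 0.2009, 0.1504]
ee_rot: [1.63, 2.683, 0.003]
ft_force: [0.5, 0.2, -5.2]
width: 0.532
```

Request:
{"fn": "arm_command", "kwargs": {"plan": [[1,[0,-10,0],[0,0,0]],[1,[0,-30,0],[0,0,-0.05]],[1,[0,-55,0],[0,0,-0.12]],[1,[0,-80,0],[0,0,-0.2]],[1,[0,-105,0],[0,0,-0.28]],[1,[0,-130,0],[0,0,-0.36]],[1,[0,-155,0],[0,0,-0.44]],[1,[0,-180,0],[0,0,-0.52]],[1,[0,-205,0],[0,0,-0.6]],[1,[0,-230,0],[0,0,-0.653]]]}}

```text
time: 10.3
tcp_pos: [0.5635, -0.0312, 0.1476]
ee_rot: [-2.409, -2.014, 0.002]
ft_force: [0.8, 0.2, -4.1]
width: 0.527
```

Request:
{"fn": "arm_command", "kwargs": {"plan": [[1,[0,-25,0],[0,0,0]],[1,[-2,-50,0],[0,0,0]],[1,[-4,-75,0],[0,0,0]],[1,[-6,-95,0],[0,0,0]],[1,[-8,-115,0],[0,0,0]],[1,[-10,-132,0],[0,0,0]],[1,[-12,-146,0],[0,0,0]],[1,[-13,-156,0],[0,0,0]],[1,[-13,-160,0],[0,0,0]],[1,[-13,-160,0],[0,0,0]]]}}

```text
time: 11.13
tcp_pos: [0.5513, -0.1901, 0.1481]
ee_rot: [-2.407, -2.019, 0.0]
ft_force: [0.5, 0.4, -4.6]
width: 0.528
```

```bash
cat >look.py <<'E'
from h import *
import sys
o=observe();print(o['time'],np.round(o['tcp_pos'],4),np.round(o['ee_rot'],3),np.round(o['ft_force'],1),o['width'])
c=calibration("wrist");p,d=read_camera("wrist");cv2.imwrite(sys.argv[1]+"w.png",p);np.savez(sys.argv[1]+"w.npz",d=d,**c)
p,d=read_camera("top");cv2.imwrite(sys.argv[1]+"t.png",p);np.save(sys.argv[1]+"t.npy",d)
a=cv2.resize(p[150:260,290:440],None,fx=3.4,fy=3.4);b=cv2.imread(sys.argv[1]+"w.png")
a=cv2.resize(a,(384*a.shape[1]//a.shape[0]*400//512,300));b=cv2.resize(b,(400,300));cv2.imwrite(sys.argv[1]+".png",np.hstack([a,b]))
E
python3 look.py pics/c1
```

```text
11.1333 [ 0.5513 -0.1901  0.1481] [-2.407 -2.019  0.   ] [ 0.5  0.4 -4.6] 0.5281225311041813
```

View pics/c1.png

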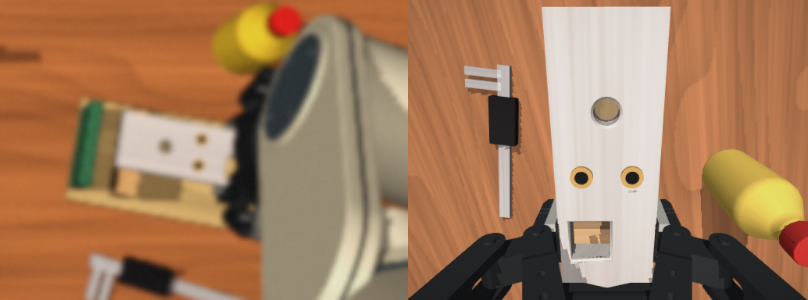

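The wrist view shows the plate held straight between the fingers over the cradle, with the catch slot at (590,240). The top view shows the plate over the rails, just inside the green stop at (90,140). Checking yaw and level.

```bash
python3 - <<'E'
from h import *
z=dict(np.load("pics/c1w.npz"));d=z.pop('d');X=cloud(z,d);p=cv2.imread("pics/c1w.png")
m=np.zeros(d.shape,bool);m[15:230,165:345]=1;m&=(abs(X[...,2]-.163)<.012)&(p.min(-1)>120)
A=np.c_[X[m][:,:2]-[.5513,-.19],np.ones(m.sum())];print("plane",np.linalg.lstsq(A,X[m][:,2],rcond=None)[0],rect(X[m]))
r=rect(X[m]);a=np.radians(-9.9);e=np.array([-np.sin(a),np.cos(a)])
print("far end along y", ((X[m][:,:2]-[.5513,-.1901])@e).max())
c=calibration("top");d=np.load("top0.npy");X=cloud(c,d);p=cv2.imread("pics/top0.png");hsv=cv2.cvtColor(p,cv2.COLOR_BGR2HSV)
g=(hsv[...,0]>60)&(hsv[...,0]<95)&(hsv[...,1]>80)&(abs(X[...,2]-.07)<.004);g[:170]=0;g[250:]=0
for u0,u1 in((308,335),(400,425)):
    q=g.copy();q[:,:u0]=0;q[:,u1:]=0;P=X[q][:,:2]-[.5515,-.1955];ex=np.array([np.cos(a),np.sin(a)])
    print("stop along",(P@e).min(),(P@e).max(),"across",(P@ex).min(),(P@ex).max(),q.sum())
E
```

```text
plane [-0.00214689  0.00059406  0.16277702] ((563.9774169921875, -125.62924194335938), (66.4244155883789, 46.51830291748047), 80.12063598632812)
far end along y 0.0988995999176854
stop along 0.11005145110668337 0.12028105149406404 across -0.0371915367232288 0.03757455435866889 120
stop along -0.11791837493459709 -0.10662187802470104 across -0.03672717616341269 0.037494854603906884 134
```

Request:
{"fn": "arm_command", "kwargs": {"plan": [[1,[1.3,-2,-10],[0,0,0]],[1,[1.3,-2,-25],[0,0,0]],[1,[1.3,-2,-40],[0,0,0]],[1,[1.3,-2,-55],[0,0,0]],[1,[1.3,-2,-67],[0,0,0]],[1,[1.3,-2,-77],[0,0,0]],[1,[1.3,-2,-84],[0,0,0]],[1,[1.3,-2,-88],[0,0,0]],[1,[1.3,-2,-90],[0,0,0]],[1,[1.3,-2,-90],[0,0,0]]]}}

```text
time: 12.07
tcp_pos: [0.5529, -0.1914, 0.0582]
ee_rot: [-2.406, -2.02, 0.0]
ft_force: [0.1, -0.3, -3.8]
width: 0.534
```

```bash
python3 look.py pics/c2; python3 - <<'E'
from h import *
z=dict(np.load("pics/c2w.npz"));d=z.pop('d');X=cloud(z,d);p=cv2.imread("pics/c2w.png")
m=np.zeros(d.shape,bool);m[15:230,185:325]=1;m&=(abs(X[...,2]-.073)<.01)&(p.min(-1)>120)
A=np.c_[X[m][:,:2]-[.5526,-.192],np.ones(m.sum())];print("plane",np.linalg.lstsq(A,X[m][:,2],rcond=None)[0])
E
```

```text
12.0667 [ 0.5529 -0.1914  0.0582] [-2.406 -2.02   0.   ] [ 0.1 -0.3 -3.8] 0.5339625311420619
plane [-0.00253273  0.00024879  0.07289994]
```

View pics/c2.png

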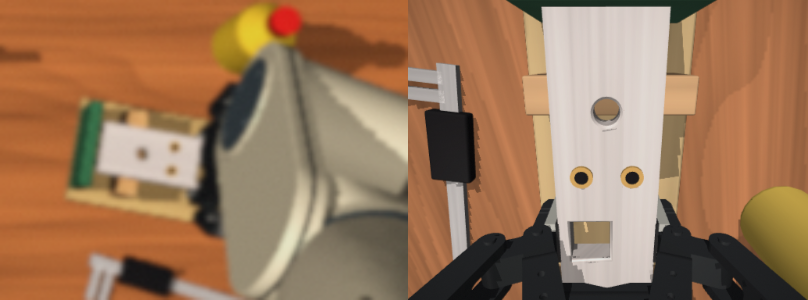

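The plate hangs just above the rails. In the wrist view the rail spans columns 524–698 and the plate is centred about 1.5 mm too far left. The end gap to the green stop at (620,10) needs measuring.

```bash
python3 - <<'E'
from h import *
a=np.radians(-9.9);e=np.array([-np.sin(a),np.cos(a)]);ex=np.array([np.cos(a),np.sin(a)]);T=np.array([.5529,-.1914])
z=dict(np.load("pics/c2w.npz"));d=z.pop('d');X=cloud(z,d);p=cv2.imread("pics/c2w.png");hsv=cv2.cvtColor(p,cv2.COLOR_BGR2HSV)
u,v=np.meshgrid(range(512),range(384))
g=(hsv[...,0]>60)&(hsv[...,0]<95)&(hsv[...,1]>80)&(v<40)&(d>0)
for lo,hi in((.012,.03),(.03,.05),(.05,.066),(.066,.075)):
    q=g&(X[...,2]>lo)&(X[...,2]<hi)
    if q.sum():P=X[q][:,:2]-T;print(lo,q.sum(),"along",np.percentile(P@e,[1,50,99]).round(4))
m=(abs(X[...,2]-.073)<.004)&(p.min(-1)>120)&(v<230);P=X[m][:,:2]-T
print("plate end",np.percentile(P@e,[99,99.9]),v[m].min(),"across",np.percentile(P@ex,[.5,99.5]))
r=(abs(X[...,2]-.056)<.003)&(v>70)&(v<180);P=X[r][:,:2]-T;print("rail across",np.percentile(P@ex,[.5,99.5]),"along",np.percentile(P@e,[2,98]))
d=np.load("pics/c2t.npy");c=calibration("top");X=cloud(c,d);p=cv2.imread("pics/c2t.png")
u,v=np.meshgrid(range(512),range(384))
m=(abs(X[...,2]-.073)<.004)&(u>305)&(u<370)&(v>185)&(v<225)&(p.min(-1)>130);P=X[m][:,:2]-T;print("top: plate end",np.percentile(P@e,[99,99.9]),"across",np.percentile(P@ex,[.5,99.5]))
hsv=cv2.cvtColor(p,cv2.COLOR_BGR2HSV)
g=(hsv[...,0]>60)&(hsv[...,0]<95)&(hsv[...,1]>80)&(abs(X[...,2]-.07)<.004)&(u>305)&(u<340)&(v>170)&(v<250);P=X[g][:,:2]-T
print("top: stop",np.percentile(P@e,[.5,99]))
E
```

```text
0.012 75 along [0.1027 0.1029 0.1033]
0.03 376 along [0.1027 0.103  0.1033]
0.05 1422 along [0.1027 0.103  0.1033]
0.066 889 along [0.1027 0.103  0.1034]
plate end [0.09974216 0.10022381] 9 across [-0.02151247  0.02406349]
rail across [-0.03659192  0.04266842] along [0.0582783  0.07557438]
top: plate end [0.10022204 0.10093409] across [-0.02396248  0.02176612]
top: stop [0.1049048 0.1161006]
```

The wrist depth says the plate must shift 5 mm along -y and 1.7 mm across to be centred. The rail and the stop agree on this.

Request:
{"fn": "arm_command", "kwargs": {"plan": [[1,[0.8,-3,0],[0,0,0]],[1,[0.8,-5.2,0],[0,0,0]],[1,[0.8,-5.2,-1.5],[0,0,0]],[1,[0.8,-5.2,-3],[0,0,0]],[1,[0.8,-5.2,-4],[0,0,0]],[1,[0.8,-5.2,-4.7],[0,0,0]],[1,[0.8,-5.2,-5],[0,0,0]],[1,[0.8,-5.2,-5],[0,0,0]]]}}

```text
time: 12.83
tcp_pos: [0.5535, -0.1966, 0.0536]
ee_rot: [-2.406, -2.02, 0.0]
ft_force: [-2.5, 0.6, 1.8]
width: 0.531
```

Contact with the rails: Fz went from -3.8 to +1.8 N. Releasing.

Request:
{"fn": "arm_command", "kwargs": {"plan": [[0,[0,0,0],[0,0,0]],[-0.4,[0,0,0],[0,0,0]],[-1,[0,0,0],[0,0,0]],[-1,[0,0,0],[0,0,0]],[-1,[0,0,0],[0,0,0]],[-1,[0,0,0],[0,0,0]],[-1,[0,0,0],[0,0,0]],[-1,[0,0,0],[0,0,0]]]}}

```text
time: 13.5
tcp_pos: [0.5537, -0.1966, 0.0533]
ee_rot: [2.406, 2.02, 0.0]
ft_force: [-0.1, 0.0, -0.0]
width: 1.001
```

Request:
{"fn": "arm_command", "kwargs": {"plan": [[-1,[0,0,10],[0,0,0]],[-1,[0,0,30],[0,0,0]],[-1,[0,0,60],[0,0,0]],[-1,[0,0,95],[0,0,0]],[-1,[0,0,130],[0,0,0]],[-1,[0,0,165],[0,0,0]],[-1,[0,20,200],[0,0,0]],[-1,[-30,45,210],[0,0,0]],[-1,[-65,65,210],[0,0,0]],[-1,[-65,65,210],[0,0,0]]]}}

```text
time: 14.33
tcp_pos: [0.4818, -0.1282, 0.2634]
ee_rot: [-2.401, -2.018, 0.005]
ft_force: [-1.2, 0.4, -0.6]
width: 1.002
```

Request:
{"fn": "arm_command", "kwargs": {"plan": [[-1,[-30,20,0],[0,0,0]],[-1,[-60,40,0],[0,0,0]],[-1,[-90,60,0],[0,0,0]],[-1,[-90,60,0],[0,0,0]],[-1,[-90,60,0],[0,0,0]]]}}

```text
time: 14.75
tcp_pos: [0.3972, -0.0709, 0.2638]
ee_rot: [2.405, 2.021, 0.0]
ft_force: [0.2, 0.2, -0.1]
width: 0.999
```

```bash
python3 look.py pics/c3; python3 - <<'E'
from h import *
a=np.radians(-9.9);e=np.array([-np.sin(a),np.cos(a)]);ex=np.array([np.cos(a),np.sin(a)]);T=np.array([.5535,-.1966])
d=np.load("pics/c3t.npy");c=calibration("top");X=cloud(c,d);p=cv2.imread("pics/c3t.png");hsv=cv2.cvtColor(p,cv2.COLOR_BGR2HSV)
u,v=np.meshgrid(range(512),range(384));roi=(u>305)&(u<425)&(v>170)&(v<250)
m=(abs(X[...,2]-.068)<.004)&roi&(p.min(-1)>130);P=X[m][:,:2]-T
print("plate",rect(X[m]),"z",np.median(X[m][:,2]),"along",np.percentile(P@e,[.5,99.5]),"across",np.percentile(P@ex,[.5,99.5]))
A=np.c_[P,np.ones(m.sum())];print("plane",np.linalg.lstsq(A,X[m][:,2],rcond=None)[0])
for s in(1,-1):
    g=(hsv[...,0]>60)&(hsv[...,0]<95)&(hsv[...,1]>80)&(abs(X[...,2]-.07)<.004)&roi;P=X[g][:,:2]-T;P=P[(P@e)*s>.08]
    print("stop",np.percentile(P@e,[.5,99.5]),"across",np.percentile(P@ex,[.5,99.5]))
p0=cv2.imread("pics/top0.png");cv2.imwrite("pics/end.png",np.hstack([p0[40:330,40:440],p[40:330,40:440]]))
E
```

```text
14.75 [ 0.3972 -0.0709  0.2638] [2.405 2.021 0.   ] [ 0.2  0.2 -0.1] 0.9993552559575475
plate ((552.0881958007812, -195.81027221679688), (201.3032684326172, 46.457149505615234), 80.30673217773438) z 0.06828497844573547 along [-0.09893903  0.10027659] across [-0.02441404  0.02129306]
plane [-0.00364783  0.00210843  0.06825666]
stop [0.11086844 0.12102715] across [-0.03933799  0.03501517]
stop [-0.11676837 -0.10612914] across [-0.03898411  0.03513134]
```

View pics/end.png

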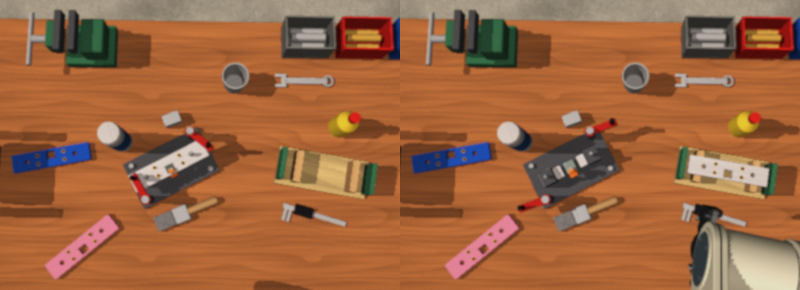

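The before/after views show the plate flat on the cradle between the stops and both straps pointing outward. Everything else is where it was, so I'm handing in.

```bash
python3 -c "
from rig import *
print(sign_off())"
```

```text
the job is handed in; nothing more can be done
None
```

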